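# Pack the loan slide boxes from behind the spray bottles and lock the chest

## Robot

A 6-joint arm with a two-finger parallel gripper is mounted at the origin on the work surface; the furniture and walls round the work are solid. World frame = base frame: x ahead of the robot, y to its left, z up, the work surface at z = 0. Lengths are in m, angles in degrees, forces in N, time in s.
With the tool pointing down it reaches from about 0.4 to 0.825 m from the base axis. Payload 7 kg.
Tool frame: the origin (TCP) lies on the centre line of the jaws, within the pads' length; the fingertips stand 19 mm ahead of it and the grasp point (between the pads) is the TCP; z points along the fingers, y is the line along which they close (so a half turn about z gives the same grasp; the last joint's range is limited). The gripper opens to 88 mm and grips with 3 to 60 N. Pads are 19 mm wide; open, the fingers measure 130 mm over their backs; the gripper's body (78 mm by 193 mm) begins 47 mm behind the grasp point.
Start: joints at [90.648, 20.546, 0.682, 0, -70.136, -16.507], TCP at [0.184, 0.649, 0.246] pointing down, gripper open.
Joint ranges: [-176.03, 176.03], [-82.01, 121.73], [-58.28, 71.71], [-173.87, 95.51], [-174.79, -0.11], [-173.66, 173.66]. Speed limits (degrees/s): [136.94, 136.94, 172.46, 180, 180, 180].

## Interface

Orientations are given as [roll, pitch, yaw] about the fixed x, y, z axes, in that order (R = Rz(yaw) Ry(pitch) Rx(roll)).
In Python, from plant import get_state, capture, close_job gives the robot as it stands.
- The arm moves only by the tool apply_moves, never from a script. Its argument "targets" is a list of rows, each a list of 7 numbers: the opening, from 0 (shut) to 1 (fully open), then the shift along the tool's x, y, z normalised to -1 to 1, where 1 is 1000 mm, then the turn, a rotation vector about the tool's x, y, z normalised to -1 to 1, where 1 is 90 degrees. In form: [[claw, tx, ty, tz, ax, ay, az], ...]. A call has 1 to 20 rows; each row shifts and turns the commanded pose from where the row before left it, along the tool's axes as they then stand; what a row does not reach is not made up. A row lasts 1/12 s, in which the tool goes at most 41.7 mm and 7.16 degrees, less where a joint would pass 70% of its speed; a pose out of reach is approached as far as the arm can. A call with a number of a shift or a turn outside -1 to 1 is refused whole. A call with a gripper value outside its range is refused whole. The fingers move at their own pace and stop on an object; "newtons" is the grip in N (left out, the last holds). Time passes only in rows, so rows that do not move let the fingers close. It gives the time, the measured TCP pose, the force, the opening and the grip force at its end, in the units of the state.
- get_state(): the state, without advancing time (a new reading comes with each control period).
- capture(name): name is "side" or "top"; returns a dict with "frame" (420x560x3 uint8, red, green, blue), "range_z" (420x560 float32, m along the optical axis (not along the pixel's ray), 0 where there is no reading), "camera_matrix" (3x3 intrinsics, pixels), "T" (4x4, takes a point from camera to world coordinates). Camera axes: x right, y down, z forward; pixel columns grow to the right and rows downward; lengths in m; the calibration is good to about 2 mm. A picture is of the moment at which its call begins.
- close_job(): hands the job in; it is judged then, once.
The state is a dict: "time_s": time; "joints": joint angles; "qd": joint speeds; "joint_torque": joint torques, N m; "tcp_pos": TCP position; "eef_rot": TCP orientation; "contact_force": force on the tool from outside, world axes, zero at the start; "moment": the same for the moment, N m; "gripper_width": finger opening in m; "gripper_force": force on a finger pad.
Only numpy, scipy, OpenCV 4.12 (cv2) and the standard library are available. Lean on these libraries where they do the work, as an engineer would, in place of code of your own. Each camera call takes 0.05 s, during which the arm holds its last target. There are 200 camera calls.

## Task

One or two green slide boxes stand at the back of the grey bench rack, each behind a spray bottle; lift the bottle in front of it aside, take the slide box out and stand it on edge in a trough of the blue chest. When all the slide boxes are packed, shut the chest's lid, swing the hasp down over the staple and push the red-handled locking pin all the way through the staple. Both spray bottles must finally stand upright in the rack again.

Things in the scene. Friction and masses are not known exactly. Their poses are not given: they have to be found in the camera images.
- rack: grey bench rack, fixed, 215 (x) x 236 (y) mm; origin on the bench under it, x to its back, y left, z up. Two bays, middles at y = +56 and -56 mm, floor at z = 6 mm; in each a spray bottle in front (x about -43 mm), perhaps a slide box behind (x about +22). Front lip at x = -87, 18 mm high; back wall from x = +117, 70 mm high; partitions 6 mm thick, up to 62 mm high.
- bottle1_centre (a point): spray bottle with yellow head, 247 mm high, about 0.16 kg; point on its axis 123.5 mm above its underside; z up, the trigger points to -y. Body 58 (x) x 72 (y) mm up to 110 mm; above it a neck and head 30 x 30 mm on the same axis up to 220 mm, best gripped across x about 195 mm above the underside (the trigger juts to -y from 178 to 228 mm).
- bottle2_centre (a point): the other spray bottle, with a white spray head, of the same size; the point, axes and grip as for the yellow one.
- slide_box1_centre (a point): dark green slide box, shut, 65 x 85 x 30 mm, 0.12 kg, on its long edge at the back of a rack bay: 65 mm high (its x axis runs down), 85 mm wide (y), 30 mm thick (its z axis, across the faces, points to the rack's front at the start); the point is its centre. Absent from some starts.
- slide_box2_centre (a point): a second slide box like the first. Absent from some starts.
- chest: blue chest, fixed, 130 (x) x 166 (y) mm, rim 76 mm high, walls 5; origin on the bench under it, x from its front to the lid hinge, y left, z up. Floor at z = 5 mm; on it a black insert 34 mm high leaves two troughs along x, middles at y = +31 and -31 mm, 38 mm wide, 120 long. A box stands in one with its thickness along y, centre at z = 37.5: 30 mm of it stand above the insert, with 32 mm beside it for a finger.
- chest_lid (a joint): angle of the chest's lid in rad: 0 shut, 1.4 to 1.65 (standing up) at the start. It stays where it is near upright, and sinks shut slowly by itself once tipped forward past about 1.2; it may need a light push at the end.
- lid_hinge (a point): middle of the lid's hinge line at the chest's rear rim, 78 mm above the bench; the lid reaches 131 mm from it and is 7 mm thick, its outer face 6 mm from the hinge line (84 mm above the bench when shut).
- chest_hasp (a joint): angle of the hasp strap in rad: 0 lying over the staple on the shut lid, 1.8 to 2.1 at the start (standing up at the chest's front and leaning towards the robot). Its hinge is stiff and stays where it is left (under 1 N at its end).
- hasp_hinge (a point): middle of the hasp's hinge line along the chest's y at the top of its front, 87 mm above the bench. The steel strap is 36 mm wide, 4 mm thick and reaches 100 mm from this line, with a slot from 31 to 73 mm for the staple.
- staple (a point): middle of the steel loop on the lid's outer face; axes those of the lid (x to its hinge, y along the hinge, z out of the lid). The pin goes through it along y. Opening 22 mm wide (x); with lid and hasp down it reaches from the strap's top, 89 mm above the bench, to 104.5 mm; the loop's top is 110.5 mm above the bench.
- pin_grip (a point): centre of the locking pin's red grip, 40 (x) x 26 (y) x 26 (z) mm; the pin lies on the bench in front of the chest, its tip towards the robot. x points along the pin from the grip to the tip. 0.06 kg.
- pin_neck (a point): where the pin's steel shaft, 10 mm in diameter and 70 mm long, leaves the grip, on the shaft's axis, 9 mm above the grip's underside (the grip may slide over the shut lid); fully in, the grip's end meets the side of the hasp strap.
- pin_tip (a point): the free end of the pin's shaft.

How it is judged (in metres and radians):
On the way, in this order (a step that is already met when the one before it is completed fails the run):
1. every slide box stands on edge in a trough of the chest (x of slide_box1_centre in the frame of chest between -0.03 and 0.03 m and y of slide_box1_centre in the frame of chest between -0.06 and 0.06 m and z of slide_box1_centre in the frame of chest between 0.03 and 0.046 m and angle between slide_box1_centre's own z axis and vertical between 1.27 and 1.87 rad and x of slide_box2_centre in the frame of chest between -0.03 and 0.03 m and y of slide_box2_centre in the frame of chest between -0.06 and 0.06 m and z of slide_box2_centre in the frame of chest between 0.03 and 0.046 m and angle between slide_box2_centre's own z axis and vertical between 1.27 and 1.87 rad), for 0.2 s.
2. the lid is shut (value of joint chest_lid below 0.06 rad), for 0.2 s.
3. the hasp lies over the staple, the lid still shut (value of joint chest_lid below 0.06 rad and value of joint chest_hasp below 0.12 rad), for 0.2 s.
4. the pin is through the staple, over the hasp (all of step 3 and ((y of pin_neck in the frame of staple below 0 m and y of pin_tip in the frame of staple above 0.035 m) or (y of pin_neck in the frame of staple above 0 m and y of pin_tip in the frame of staple below -0.035 m)) and x of pin_neck in the frame of staple between -0.014 and 0.014 m and x of pin_tip in the frame of staple between -0.018 and 0.018 m and z of pin_neck in the frame of staple between -0.014 and 0.012 m and z of pin_tip in the frame of staple between -0.014 and 0.014 m), for 0.2 s.
At the end, for the whole second after the job is handed in: Each slide box stands on edge in a chest trough (faces upright within 0.3 rad, centre 30 to 46 mm above the bench); lid under 0.06 rad, hasp under 0.12 rad; pin through the staple over the hasp, tip at least 35 mm past it; both bottles upright (0.15 rad) on the rack floor (all of step 1 and all of step 4 and x of bottle1_centre in the frame of rack between -0.08 and 0.09 m and y of bottle1_centre in the frame of rack between -0.11 and 0.11 m and z of bottle1_centre in the frame of rack between 0.118 and 0.142 m and angle between each of bottle1_centre, bottle2_centre's own z axis and vertical below 0.15 rad and x of bottle2_centre in the frame of rack between -0.08 and 0.09 m and y of bottle2_centre in the frame of rack between -0.11 and 0.11 m and z of bottle2_centre in the frame of rack between 0.118 and 0.142 m); the robot touches nothing.
Of slide_box1, slide_box2 only 1 to 2 are there at a start; the rules pass over those that are not, and their reading is None.
At some moment in a run one of pin may be knocked a few centimetres aside while the robot is not near it.
It also fails if it takes over 210 s, if anything falls off the work surface, if the arm or the gripper's body presses on something with over 40 N, if the wrist force passes 120 N, or if a joint passes its speed limit or range.

## Working session

There is one attempt and no reset: what is moved stays moved. The work goes in short steps, Python scripts to look and compute and a tool call to move; the robot and the scene stay as the last step left them, time stands still between calls to the robot, and variables do not carry over. Pictures are saved under pics/ and viewed, at most 16 in all, crops included, and the job is handed in when it is done.

Besides the shell and the picture viewer there is one more tool, called as a command line: name --pt "numbers of a row" for each row, then --argument value for the rest. apply_moves: Moves the arm, as the interface text tells. Scaled input: -1 to 1 covers 1000 mm each way for a shift and 90 degrees each way for a turn. Its arguments: {"type":"object","properties":{"targets":{"type":"array","items":{"type":"array","items":{"type":"number"}}},"newtons":{"type":"number"}},"required":["targets"]}

```bash
ls; mkdir -p pics; cat > h.py <<'E'
import numpy as np, cv2
from plant import get_state, capture, close_job
def world(c):
    K=c["camera_matrix"];T=c["T"];z=c["range_z"]
    v,u=np.mgrid[:z.shape[0],:z.shape[1]]
    P=np.stack([(u-K[0,2])/K[0,0]*z,(v-K[1,2])/K[1,1]*z,z,np.ones_like(z)],-1)@T.T
    P[z==0]=np.nan
    return P[...,:3]
def save(c,n): cv2.imwrite(f"pics/{n}.png",c["frame"][...,::-1])
E
python3 - <<'E'
from h import *
for n in("top","side"):
    c=capture(n);save(c,n+"0");np.savez(n+"0.npz",**c);print(n,c["T"].round(3).tolist(),c["camera_matrix"].round(1).tolist())
print(get_state())
E
```

```text
pics
top [[-0.081, -0.973, 0.215, 0.332], [-0.997, 0.079, -0.016, -0.014], [-0.001, -0.216, -0.976, 0.931], [0.0, 0.0, 0.0, 1.0]] [[436.3, 0.0, 283.7], [0.0, 436.3, 205.2], [0.0, 0.0, 1.0]]
side [[-0.901, -0.298, 0.316, 0.193], [-0.434, 0.615, -0.658, 0.636], [0.002, -0.73, -0.683, 0.784], [0.0, 0.0, 0.0, 1.0]] [[448.6, 0.0, 290.1], [0.0, 448.6, 208.9], [0.0, 0.0, 1.0]]
{'time_s': 0.1, 'joints': array([ 9.06453285e+01,  2.05878265e+01,  6.38950156e-01, -1.84273355e-02,
       -7.01348749e+01, -1.65083823e+01]), 'qd': array([ 0.05141492, -0.09173807,  0.16341979,  0.08539658, -0.05646987,
       -0.03804568]), 'joint_torque': array([-3.17906008e-03, -5.84162199e+01,  2.93750596e+01,  7.01564491e+00,
        1.01084015e-02, -4.01283819e-05]), 'tcp_pos': array([0.18439457, 0.6489032 , 0.24470803]), 'eef_rot': array([ 1.79914778e+02, -7.19105541e-03, -1.58693229e+01]), 'contact_force': array([ 0.04918514,  0.0205136 , -0.7809251 ]), 'moment': array([-0.02924113,  0.00668686,  0.01869485]), 'gripper_force': 0.0, 'gripper_width': 0.08755150308712081}
```

View pics/top0.png

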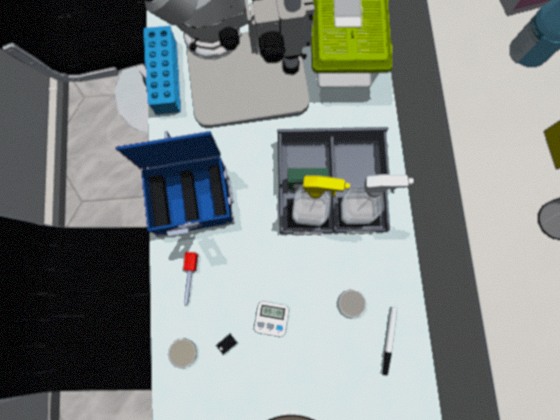

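View pics/side0.png

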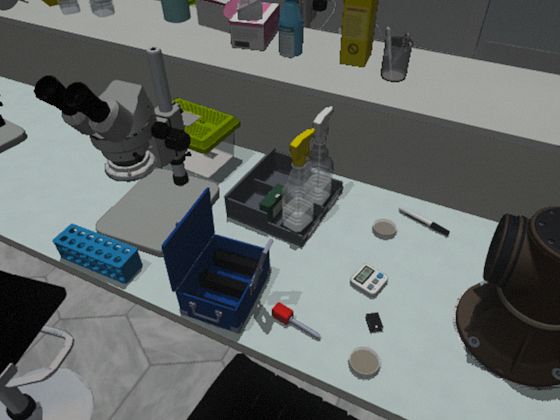

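The top view shows the chest at (185,190), the pin at (190,265), and the rack at (333,180) with yellow and white bottle heads. One green box shows at (305,175), behind the yellow bottle. The white bay looks empty.

```bash
cat >> h.py <<'E'
def ld(n): return dict(np.load(n+".npz"))
def rect(P,m):
    q=P[m][:,:2]; q=q[~np.isnan(q).any(1)]
    r=cv2.minAreaRect((q*1000).astype(np.float32)); return np.round(r[0],1),np.round(r[1],1),round(r[2],2),len(q)
def hsv(c): return cv2.cvtColor(c["frame"],cv2.COLOR_RGB2HSV)
E
python3 - <<'E'
from h import *
big=[]
for n,(x,y,w,h) in (("top",(110,110,310,200)),("side",(150,100,210,250))):
    c=ld(n+"0");P=world(c);H=hsv(c);f=c["frame"].astype(int)
    X,Y,Z=P[...,0],P[...,1],P[...,2]
    hue,s,v=[H[...,i] for i in range(3)]
    ws=(X>.4)&(X<1)&(Y>-.35)&(Y<.4)
    blue=ws&(hue>100)&(hue<130)&(s>120)
    red=ws&((hue<8)|(hue>172))&(s>150)&(Z<.12)
    green=ws&(hue>40)&(hue<95)&(s>70)&(v<120)&(X<.85)
    yel=ws&(hue>22)&(hue<34)&(s>150)&(X<.8)
    for k,m in (("blue",blue),("bluerim",blue&(abs(Z-.076)<.006)),("bluelid",blue&(Z>.1)),("red",red),("green",green),("yel",yel),
      ("rack",ws&(abs(Y+.12)<.16)&(X>.55)&(X<.85)&(Z>.012)&(Z<.08)&(s<90)&(v<110))):
        if m.sum(): print(n,k,rect(P,m),np.nanpercentile(Z[m],[2,50,98]).round(3),np.nanmedian(P[m],0).round(3), "uv",np.argwhere(m).mean(0)[::-1].round(0))
    print(np.nanmedian(Z[ws]))
    cv2.imwrite(f"pics/c_{n}.png",cv2.resize(c["frame"][y:y+h,x:x+w,::-1],None,fx=2.5 if n=="top" else 2.4,fy=2.5 if n=="top" else 2.4,interpolation=cv2.INTER_CUBIC))
E
```

```text
top blue (array([702.1, 168.3]), array([537.5, 546.7]), 9.61, 6579) [-0.171  0.055  0.208] [0.619 0.19  0.055] uv [178. 170.]
top bluerim (array([563.1, 171.2]), array([130.8, 165.9]), 5.43, 682) [0.071 0.074 0.08 ] [0.572 0.164 0.074] uv [186. 191.]
top bluelid (array([688.8,  89.9]), array([ 87.4, 355.6]), 36.86, 1982) [0.103 0.168 0.209] [0.625 0.173 0.168] uv [172. 147.]
top red (array([578.1, 124.5]), array([226.9, 617.5]), 34.64, 264) [-0.174  0.024  0.028] [0.432 0.177 0.024] uv [179. 258.]
top green (array([630.6,  71.9]), array([365. , 715.7]), 10.02, 905) [-0.177  0.065  0.282] [ 0.581 -0.034  0.065] uv [231. 184.]
top yel (array([609.5, 134.1]), array([303.1, 579.6]), 9.86, 704) [-0.172  0.248  0.253] [ 0.511 -0.087  0.248] uv [315. 186.]
top rack (array([ 707.8, -110.4]), array([294.5, 293. ]), 6.09, 1971) [0.013 0.044 0.07 ] [ 0.673 -0.124  0.044] uv [326. 135.]
0.022772989764425988
side blue (array([660.2, 186.4]), array([374.5, 569.3]), 65.27, 8624) [0.001 0.055 0.21 ] [0.623 0.208 0.055] uv [178. 261.]
side bluerim (array([566.1, 173.1]), array([135.5, 166.2]), 5.4, 645) [0.07  0.075 0.081] [0.581 0.212 0.075] uv [215. 277.]
side bluelid (array([727. ,  80.9]), array([324.2, 281. ]), 80.54, 2341) [0.103 0.167 0.41 ] [0.624 0.188 0.167] uv [180. 227.]
side red (array([448.6, 286.2]), array([238.5, 104.7]), 63.28, 290) [-0.172  0.024  0.028] [0.43  0.185 0.024] uv [280. 317.]
side green (array([610.7,  64.1]), array([466.9, 606.8]), 60.84, 1186) [-0.184  0.066  0.417] [0.581 0.173 0.066] uv [208. 247.]
side yel (array([642.2,  67.6]), array([355.4, 613.5]), 11.97, 597) [-0.17   0.234  0.279] [ 0.511 -0.075  0.234] uv [294. 152.]
side rack (array([ 696.2, -143. ]), array([238.7, 301. ]), 87.94, 2787) [0.014 0.044 0.074] [ 0.669 -0.088  0.044] uv [250. 186.]
0.0320754049617582
```

View pics/c_top.png

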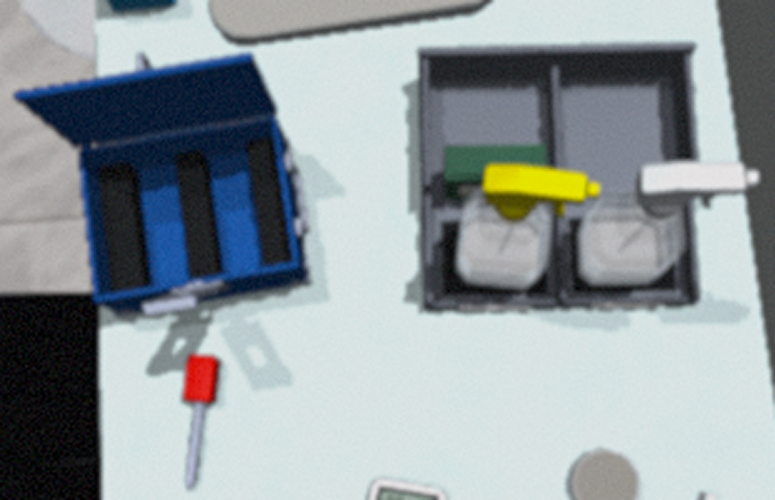

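View pics/c_side.png

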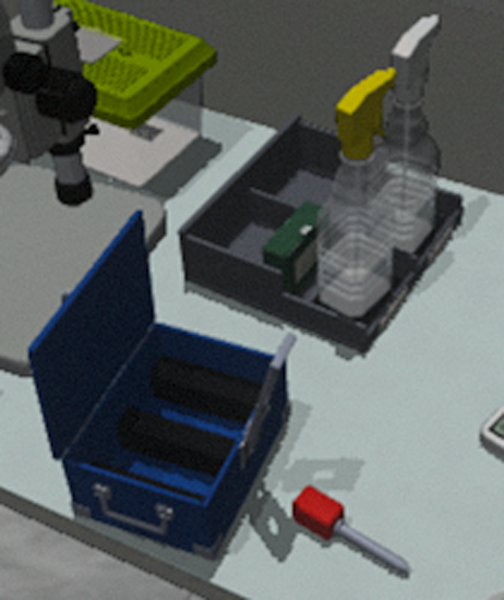

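There is one slide box, in the left bay behind the yellow bottle, and the right bay's back is empty. That lets me move the yellow bottle straight into the back of the right bay, where it can stay. The hasp stands at the chest's front, and the pin points toward the robot. Next I'll measure poses and obstacle heights.

```bash
python3 - <<'E'
from h import *
def fit(q): 
    r=cv2.minAreaRect((q*1000).astype(np.float32)); return np.round(r[0],1),np.round(r[1],1),round(r[2],2),len(q)
A={}
for n in("top","side"):
    c=ld(n+"0");P=world(c);H=hsv(c);X,Y,Z=np.moveaxis(P,2,0)
    hue,s,v=[H[...,i] for i in range(3)];A[n]=(P,hue,s,v)
    box=(X>.5)&(X<.82)&(Y>-.28)&(Y<.06)
    m=box&(Z>.05)&(Z<.08)&(s<90)&(v<120)
    print(n,"rack upper",fit(P[m][:,:2]),np.nanpercentile(X[m],[1,99]).round(3),np.nanpercentile(Y[m],[1,99]).round(3))
    g=box&(hue>40)&(hue<95)&(s>70)&(v<130)&(Z<.09)
    print("green",fit(P[g][:,:2]),"top",fit(P[g&(Z>.066)][:,:2]),np.nanpercentile(Z[g],[2,98]))
    ye=(X>.5)&(X<.8)&(Y>-.25)&(Y<.05)&(hue>22)&(hue<34)&(s>150)
    print("yel",fit(P[ye][:,:2]),np.nanmedian(P[ye],0).round(3))
    w=box&(Z>.19)&(Z<.26)&(s<40)&(v>130)
    print("white",fit(P[w][:,:2]),np.nanmedian(P[w],0).round(3))
    r=(X>.38)&(X<.55)&(Y>.05)&(Y<.3)&((hue<8)|(hue>172))&(s>120)&(Z<.05)
    print("red",fit(P[r&(Z>.02)][:,:2]),np.nanmedian(P[r&(Z>.02)],0).round(3),)
    sh=(X>.33)&(X<.45)&(Y>.1)&(Y<.26)&(Z>.006)&(Z<.022)&~r
    print("shaft",fit(P[sh][:,:2]),np.nanmedian(P[sh],0).round(4))
    lid=(X>.55)&(X<.75)&(Y>.05)&(Y<.32)&(hue>100)&(hue<130)&(s>120)&(Z>.1)&(Z<.23)
    q=P[lid];cen=np.median(q,0);_,_,V=np.linalg.svd(q-cen,full_matrices=False);print("lid",cen.round(3),V[2].round(3),"top",np.percentile(q[:,2],99))
    st=(X>.42)&(X<.53)&(Y>.08)&(Y<.26)&(Z>.095)&(Z<.22)&(s<90)
    q=P[st];print("strap",len(q),np.median(q,0).round(3),np.percentile(q,[2,98],axis=0).round(3)); 
    if len(q)>20: _,_,V=np.linalg.svd(q-np.median(q,0),full_matrices=False);print(V.round(2))
# height map for both, 4cm grid
Q=np.vstack([A[n][0].reshape(-1,3) for n in A]);Q=Q[~np.isnan(Q).any(1)]
xs=np.arange(.4,1.1,.04);ys=np.arange(.36,-.33,-.04)
print("y  ",(ys*100).round().astype(int))
for x in xs[::-1]:
    print(round(x,2),[int(1000*np.percentile(k,99)) if len(k:=Q[(abs(Q[:,0]-x)<.02)&(abs(Q[:,1]-y)<.02),2])>3 else -1 for y in ys])
E
```

```text
top rack upper (array([ 681.8, -137. ]), array([222.5, 237.9]), 2.0, 829) [0.569 0.795] [-0.253 -0.023]
green (array([ 595.5, -125.4]), array([ 78.2, 236. ]), 26.94, 396) top (array([583.3, -81.7]), array([82. , 28.5]), 89.88, 242) [0.01257737 0.06980714]
yel (array([646.5, -48.8]), array([296.4, 168.5]), 1.73, 675) [ 0.511 -0.088  0.248]
white (array([633.5, -70.6]), array([418.6,  56. ]), 45.77, 500) [ 0.51  -0.195  0.249]
red (array([429.8, 175.2]), array([24.9, 37.6]), 86.09, 209) [0.429 0.176 0.025]
shaft (array([394.9, 178.8]), array([ 26.4, 108. ]), 85.08, 193) [0.3836 0.1836 0.0118]
lid [0.624 0.175 0.166] [-0.995 -0.095 -0.024] top 0.20932699340481037
strap 165 [0.467 0.16  0.182] [[0.46  0.144 0.101]
 [0.49  0.179 0.186]]
[[ 0.27 -0.01 -0.96]
 [ 0.08 -1.    0.04]
 [-0.96 -0.09 -0.27]]
side rack upper (array([ 652.7, -140.6]), array([241.3, 304.3]), 89.71, 1145) [0.505 0.803] [-0.256 -0.022]
green (array([ 608.2, -134.7]), array([ 47. , 234.3]), 20.13, 323) top (array([583.4, -80.2]), array([83.8, 29.4]), 89.3, 225) [0.01547816 0.07105165]
yel (array([662.4, -49.2]), array([
[... 1330 characters left out ...]
108, 239]
0.72 [-1, -1, 2, 2, 2, 20, 24, 23, 22, 21, 13, 3, 1, 2, 3, 2, 2, 239]
0.68 [-1, -1, 1, 3, 2, -1, 2, 2, 2, 2, 70, 70, 71, 70, 70, 70, 1, 239]
0.64 [-1, -1, 198, 209, 209, 209, 209, 208, 2, 2, 62, 8, 43, 44, 8, 62, 1, 239]
0.6 [-1, -1, 207, 209, 205, 41, 41, 77, 2, 4, 69, 71, 69, 42, 8, 61, 2, 240]
0.56 [-168, -169, 51, 76, 39, 41, 41, 77, 2, 24, 117, 123, 70, 6, 8, 61, 2, 239]
0.52 [-168, -167, 2, 76, 75, 76, 76, 77, 2, 33, 242, 253, 252, 249, 253, 251, 2, 239]
0.48 [-166, -167, 2, 76, 148, 186, 2, 3, 2, 34, 121, 150, 241, 196, 248, 248, 2, 239]
0.44 [-167, -167, 1, 2, 27, 181, 3, 3, 2, 2, 3, 2, 3, 2, 2, 2, 2, 239]
0.4 [-166, -165, 1, 2, 26, 26, 2, 3, 2, 2, 3, 2, 2, 3, 2, 3, 2, 240]
```

apply_moves --pt "1 0 0 -0.02 0 0 0.0686" --pt "1 0 0 -0.02 0 0 0.0686" --pt "1 0 0 -0.02 0 0 0.0686" --pt "1 0 0 -0.02 0 0 0.0686" --pt "1 0 0 -0.02 0 0 0.0686" --pt "1 0 0 -0.005 0 0 0.0686" --pt "1 0 0 0 0 0 0.0686" --pt "1 0 0 0 0 0 0.0686" --pt "1 0 0 0 0 0 0.0686" --pt "1 0 0 0 0 0 0.0686" --pt "1 0 0 0 0 0 0.0686" --pt "1 0 0 0 0 0 0.0686" --newtons 20

```text
time_s: 1.1
tcp_pos: [0.1844, 0.6491, 0.35]
eef_rot: [180.0, -0.1, -90.3]
contact_force: [-0.1, -0.8, -1.1]
gripper_width: 0.0877
gripper_force: 0.0
```

```bash
cat >> h.py <<'E'
from scipy.spatial.transform import Rotation as Ro
def plan(x,y,z,yaw=None):
    s=get_state();R=Ro.from_euler("xyz",s["eef_rot"],degrees=True)
    d=R.inv().apply(np.array([x,y,z])-s["tcp_pos"])
    print("at",s["tcp_pos"].round(4),s["eef_rot"].round(2),"w",round(s["gripper_width"],4),"F",s["contact_force"].round(1),"t",s["time_s"])
    print("tool shift m",d.round(4),"rows>=",np.ceil(np.linalg.norm(d)/.0405))
    if yaw is not None:
        rv=(R.inv()*Ro.from_euler("xyz",[180,0,yaw],degrees=True)).as_rotvec(degrees=True)/90;print("rot units",rv.round(4),"rows>=",np.ceil(np.linalg.norm(rv)/.078))
E
python3 - <<'E'
from h import *
plan(.515,-.082,.35,-90)
for n in("top","side"):
    c=ld(n+"0");P=world(c);H=hsv(c);X,Y,Z=np.moveaxis(P,2,0);hue,s,v=[H[...,i] for i in range(3)]
    b=(X>.45)&(X<.57)&(Y>-.3)&(Y<-.01)&(Z>.18)&(Z<.27)
    for k,m in(("yel",b&(hue>22)&(hue<34)&(s>150)),("white",b&(Y<-.14)&(s<40)&(v>120))):
        for lo,hi in((.18,.215),(.215,.235),(.235,.27)):
            q=P[m&(Z>lo)&(Z<hi)]
            if len(q)>8: print(n,k,lo,len(q),np.percentile(q[:,0],[4,50,96]).round(3),np.percentile(q[:,1],[4,50,96]).round(3))
E
```

```text
at [0.1844 0.6491 0.35  ] [ 1.7999e+02 -6.0000e-02 -9.0250e+01] w 0.0877 F [-0.1 -0.8 -1.1] t 1.1
tool shift m [ 7.296e-01 -3.338e-01  6.000e-04] rows>= 20.0
rot units [ 0.0001 -0.0006 -0.0028] rows>= 1.0
top yel 0.18 53 [0.503 0.506 0.51 ] [-0.115 -0.081 -0.072]
top yel 0.215 58 [0.505 0.508 0.511] [-0.104 -0.077 -0.063]
top yel 0.235 555 [0.503 0.513 0.526] [-0.126 -0.092 -0.063]
top white 0.18 51 [0.495 0.5   0.508] [-0.218 -0.184 -0.17 ]
top white 0.235 541 [0.499 0.509 0.519] [-0.231 -0.197 -0.164]
side yel 0.18 147 [0.504 0.51  0.526] [-0.111 -0.073 -0.063]
side yel 0.215 132 [0.506 0.511 0.527] [-0.097 -0.069 -0.06 ]
side yel 0.235 280 [0.502 0.512 0.527] [-0.121 -0.084 -0.06 ]
side white 0.235 141 [0.502 0.51  0.518] [-0.226 -0.185 -0.163]
```

apply_moves --pt "1 0.0365 -0.0167 0 0 0 0" --pt "1 0.0365 -0.0167 0 0 0 0" --pt "1 0.0365 -0.0167 0 0 0 0" --pt "1 0.0365 -0.0167 0 0 0 0" --pt "1 0.0365 -0.0167 0 0 0 0" --pt "1 0.0365 -0.0167 0 0 0 0" --pt "1 0.0365 -0.0167 0 0 0 0" --pt "1 0.0365 -0.0167 0 0 0 0" --pt "1 0.0365 -0.0167 0 0 0 0" --pt "1 0.0365 -0.0167 0 0 0 0" --pt "1 0.0365 -0.0167 0 0 0 0" --pt "1 0.0365 -0.0167 0 0 0 0" --pt "1 0.0365 -0.0167 0 0 0 0" --pt "1 0.0365 -0.0167 0 0 0 0" --pt "1 0.0365 -0.0167 0 0 0 0" --pt "1 0.0365 -0.0167 0 0 0 0" --pt "1 0.0365 -0.0167 0 0 0 0" --pt "1 0.0365 -0.0167 0 0 0 0" --pt "1 0.0365 -0.0167 0 0 0 0" --pt "1 0.0345 -0.0165 0 0 0 0"

```text
time_s: 2.77
tcp_pos: [0.5191, -0.0807, 0.3504]
eef_rot: [180.0, 0.0, -90.0]
contact_force: [0.9, 1.1, -0.3]
gripper_width: 0.0877
gripper_force: 0.0
```

```bash
python3 - <<'E'
from h import *
plan(.515,-.080,.209,-90)
c=capture("side");save(c,"side1")
E
```

```text
at [ 0.5191 -0.0807  0.3504] [ 1.7999e+02  1.0000e-02 -8.9960e+01] w 0.0877 F [ 0.9  1.1 -0.3] t 2.7667
tool shift m [-0.0006  0.0041  0.1414] rows>= 4.0
rot units [0.0001 0.0001 0.0004] rows>= 1.0
```

View pics/side1.png

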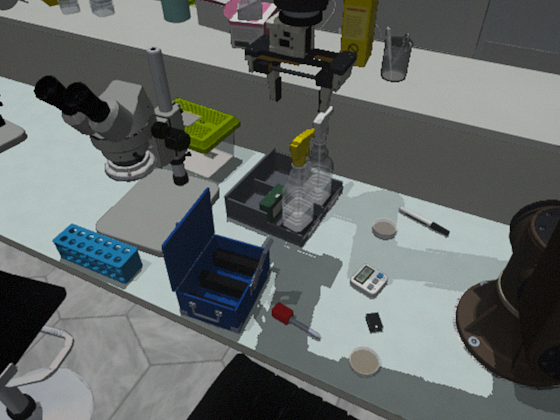

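The open fingers at (300,85) straddle the yellow bottle's head at (302,145), aligned with it. I'll descend and grip.

apply_moves --pt "1 0 0.004 0.03 0 0 0" --pt "1 0 0 0.03 0 0 0" --pt "1 0 0 0.03 0 0 0" --pt "1 0 0 0.026 0 0 0" --pt "1 0 0 0.015 0 0 0" --pt "1 0 0 0.01 0 0 0" --pt "1 0 0 0 0 0 0" --pt "0 0 0 0 0 0 0" --pt "0 0 0 0 0 0 0" --pt "0 0 0 0 0 0 0" --pt "0 0 0 0 0 0 0" --pt "0 0 0 0 0 0 0" --pt "0 0 0 0 0 0 0" --pt "0 0 0 0 0 0 0" --pt "0 0 0 0 0 0 0" --newtons 25

```text
time_s: 4.07
tcp_pos: [0.515, -0.0784, 0.2097]
eef_rot: [-180.0, 0.0, -89.9]
contact_force: [0.1, 0.2, -0.5]
gripper_width: 0.0398
gripper_force: 0.2
```

apply_moves --pt "0 0 0 0 0 0 0" --pt "0 0 0 0 0 0 0" --pt "0 0 0 0 0 0 0" --pt "0 0 0 0 0 0 0" --pt "0 0 0 0 0 0 0"

```text
time_s: 4.48
tcp_pos: [0.5147, -0.0784, 0.2093]
eef_rot: [180.0, -0.0, -90.0]
contact_force: [0.7, -0.5, -1.7]
gripper_width: 0.0321
gripper_force: 24.0
```

apply_moves --pt "0 0 0 -0.01 0 0 0" --pt "0 0 0 -0.02 0 0 0" --pt "0 0 0 -0.025 0 0 0" --pt "0 0 0 -0.025 0 0 0" --pt "0 0 0 -0.02 0 0 0" --pt "0 0 -0.02 0 0 0 0" --pt "0 0 -0.02 0 0 0 0" --pt "0 0 -0.025 0 0 0 0" --pt "0 0 -0.025 0 0 0 0" --pt "0 0 -0.018 0 0 0 0" --pt "0 0 -0.01 0 0 0 0" --pt "0 0.015 0 0 0 0 0" --pt "0 0.025 0 0 0 0 0" --pt "0 0.03 0 0 0 0 0" --pt "0 0.025 0 0 0 0 0" --pt "0 0.015 0 0 0 0 0" --pt "0 0.003 0 0 0 0 0" --pt "0 0 0 0 0 0 0" --pt "0 0 0 0 0 0 0"

```text
time_s: 6.07
tcp_pos: [0.6327, -0.1911, 0.3098]
eef_rot: [-180.0, 0.0, -90.0]
contact_force: [-0.5, 0.1, -2.7]
gripper_width: 0.0312
gripper_force: 24.3
```

```bash
python3 - <<'E'
from h import *
plan(.633,-.192,.211,-90)
c=capture("side");save(c,"side2")
E
```

```text
at [ 0.6327 -0.1911  0.3098] [-1.7999e+02  2.0000e-02 -8.9970e+01] w 0.0312 F [-0.5  0.1 -2.7] t 6.0667
tool shift m [ 0.0009 -0.0003  0.0988] rows>= 3.0
rot units [-0.0001  0.0002  0.0003] rows>= 1.0
```

View pics/side2.png

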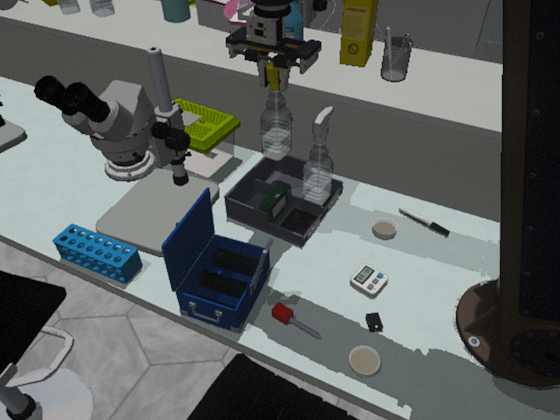

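The bottle hangs upright at (277,125), clear of the white one. I'll lower it into the right bay's back.

apply_moves --pt "0 0 0 0.02 0 0 0" --pt "0 0 0 0.025 0 0 0" --pt "0 0 0 0.025 0 0 0" --pt "0 0 0 0.015 0 0 0" --pt "0 0 0 0.008 0 0 0" --pt "0 0 0 0.005 0 0 0" --pt "0 0 0 0.001 0 0 0" --pt "0 0 0 0.001 0 0 0" --pt "0 0 0 0 0 0 0" --pt "0 0 0 0 0 0 0"

```text
time_s: 6.95
tcp_pos: [0.6336, -0.1913, 0.2107]
eef_rot: [-179.9, -0.0, -89.9]
contact_force: [0.1, 0.1, -2.1]
gripper_width: 0.031
gripper_force: 24.3
```

apply_moves --pt "0 0 0 0.001 0 0 0" --pt "0 0 0 0.001 0 0 0" --pt "0 0 0 0 0 0 0" --pt "0 0 0 0 0 0 0"

```text
time_s: 7.28
tcp_pos: [0.6338, -0.1915, 0.209]
eef_rot: [-179.9, -0.0, -89.9]
contact_force: [-0.4, 0.8, 5.5]
gripper_width: 0.0313
gripper_force: 24.4
```

apply_moves --pt "0.8 0 0 0 0 0 0" --pt "0.8 0 0 0 0 0 0" --pt "0.8 0 0 0 0 0 0" --pt "0.8 0 0 0 0 0 0" --pt "0.8 0 0 -0.01 0 0 0" --pt "0.8 0 0 -0.02 0 0 0" --pt "0.8 0 0 -0.03 0 0 0" --pt "0.8 0 0 -0.03 0 0 0" --pt "0.8 -0.015 0.007 0 0 0 0" --pt "0.8 -0.03 0.012 0 0 0 0" --pt "0.8 -0.03 0.012 0 0 0 0" --pt "0.8 -0.025 0.012 0 0 0 0" --pt "0.8 -0.01 0.007 0 0 0 0" --pt "0.8 0 0 0 0 0 0"

```text
time_s: 8.45
tcp_pos: [0.582, -0.0796, 0.2989]
eef_rot: [-179.9, 0.0, -89.8]
contact_force: [-0.0, 0.0, -0.2]
gripper_width: 0.07
gripper_force: 0.0
```

```bash
python3 - <<'E'
from h import *
plan(.583,-.081,.056,-90)
c=capture("side");save(c,"side3")
P=world(c);H=hsv(c);X,Y,Z=np.moveaxis(P,2,0);hue,s,v=[H[...,i] for i in range(3)]
g=(X>.54)&(X<.64)&(Y>-.15)&(Y<-.02)&(hue>40)&(hue<95)&(s>70)&(v<130)&(Z<.09)&(Z>.064);print(rect(P,g))
E
```

```text
at [ 0.582  -0.0796  0.2989] [-1.7992e+02  3.0000e-02 -8.9810e+01] w 0.07 F [-0.   0.  -0.2] t 8.45
tool shift m [ 0.0016 -0.0006  0.2429] rows>= 6.0
rot units [-0.0009  0.0003  0.0021] rows>= 1.0
(array([583.2, -79.8]), array([82. , 31.5]), 84.56, 263)
```

View pics/side3.png

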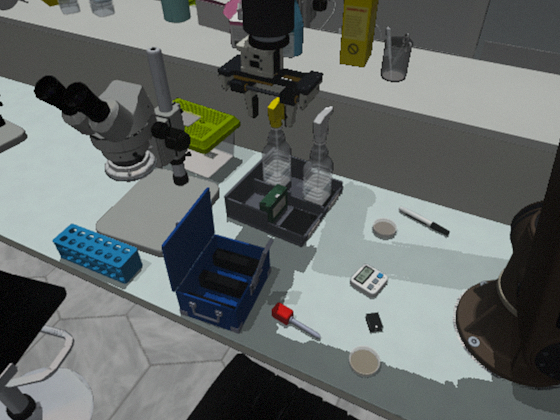

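Both bottles now stand upright in the right bay, at (277,150) and (318,160), and the green box at (275,202) is free. I'll descend on it.

apply_moves --pt "0.8 0 -0.001 0.03 0 0 0" --pt "0.8 0 0 0.035 0 0 0" --pt "0.8 0 0 0.035 0 0 0" --pt "0.8 0 0 0.035 0 0 0" --pt "0.8 0 0 0.035 0 0 0" --pt "0.8 0 0 0.03 0 0 0" --pt "0.8 0 0 0.02 0 0 0" --pt "0.8 0 0 0.015 0 0 0" --pt "0.8 0 0 0.008 0 0 0" --pt "0.8 0 0 0 0 0 0" --pt "0 0 0 0 0 0 0" --pt "0 0 0 0 0 0 0" --pt "0 0 0 0 0 0 0" --pt "0 0 0 0 0 0 0" --pt "0 0 0 0 0 0 0" --pt "0 0 0 0 0 0 0" --pt "0 0 0 0 0 0 0" --pt "0 0 0 0 0 0 0" --pt "0 0 0 0 0 0 0" --pt "0 0 0 0 0 0 0"

```text
time_s: 10.17
tcp_pos: [0.5842, -0.0813, 0.055]
eef_rot: [-180.0, -0.0, -89.9]
contact_force: [-1.6, 0.6, 4.6]
gripper_width: 0.0305
gripper_force: 24.3
```

apply_moves --pt "0 0 0 -0.01 0 0 0" --pt "0 0 0 -0.025 0 0 0" --pt "0 0 0 -0.035 0 0 0" --pt "0 0 0 -0.035 0 0 0" --pt "0 0 0 -0.035 0 0 0" --pt "0 0 0 -0.035 0 0 0" --pt "0 0 0 -0.03 0 0 0" --pt "0 -0.02 0 0 0 0 0" --pt "0 -0.035 0 0 0 0 0" --pt "0 -0.035 0 0 0 0 0" --pt "0 -0.035 0 0 0 0 0" --pt "0 -0.035 0 0 0 0 0" --pt "0 -0.035 0 0 0 0 0" --pt "0 -0.02 0 0 0 0 0" --pt "0 0 0 0 0 0 0"

```text
time_s: 11.42
tcp_pos: [0.5834, 0.1372, 0.2594]
eef_rot: [180.0, 0.0, -89.8]
contact_force: [-0.3, 0.0, -0.9]
gripper_width: 0.0302
gripper_force: 24.3
```

apply_moves --pt "0 0 0 0 0 0 -0.0707" --pt "0 0 0 0 0 0 -0.0707" --pt "0 0 0 0 0 0 -0.0707" --pt "0 0 0 0 0 0 -0.0707" --pt "0 0 0 0 0 0 -0.0707" --pt "0 0 0 0 0 0 -0.0707" --pt "0 0 0 0 0 0 -0.0707" --pt "0 0 0 0 0 0 -0.0707" --pt "0 0 0 0 0 0 -0.0707" --pt "0 0 0 0 0 0 -0.0707" --pt "0 0 0 0 0 0 -0.0707" --pt "0 0 0 0 0 0 -0.0707" --pt "0 0 0 0 0 0 -0.0707" --pt "0 0 0 0 0 0 -0.0707" --pt "0 0 0 0 0 0 -0.0707" --pt "0 0 0 0 0 0 0"

```text
time_s: 12.75
tcp_pos: [0.5834, 0.1332, 0.2596]
eef_rot: [180.0, 0.0, 5.8]
contact_force: [-0.6, 0.4, -1.7]
gripper_width: 0.0305
gripper_force: 24.3
```

```bash
python3 - <<'E'
from h import *
for n in("top","side"):
    c=ld(n+"0");P=world(c);H=hsv(c);X,Y,Z=np.moveaxis(P,2,0);hue,s,v=[H[...,i] for i in range(3)]
    a=np.radians(5.4);cx=(X-.5645)*np.cos(a)+(Y-.172)*np.sin(a);cy=-(X-.5645)*np.sin(a)+(Y-.172)*np.cos(a)
    ins=(abs(cx)<.05)&(abs(cy)<.085)
    for k,m in(("floor",ins&(Z<.015)),("insert",ins&(abs(Z-.039)<.006))):
        print(n,k,m.sum(),np.histogram(cy[m],np.arange(-.085,.086,.005))[0])
    rim=(abs(Z-.076)<.005)&(abs(cx)<.08)&(abs(cy)<.1)
    print(np.nanpercentile(cx[rim],[1,99]),np.nanpercentile(cy[rim],[1,99]))
plan(.567,.141,.26,5.4)
c=capture("top");save(c,"top1")
E
```

```text
top floor 1432 [ 39   0   0   0   0   0   0  26  98 100  95 100  95 100  95   0   0   0
   0   0  46  99 102  95 101  97 126  18   0   0   0   0   0   0]
top insert 1741 [ 13   0 107 108 106 114  90   0   0   0   0   0   0   0  61 113 107 108
 106  28   0   0   0   0   0   0  16 124 112 107 113 108 100   0]
[-0.06659536  0.06370656] [-0.08334045  0.08186064]
side floor 1314 [  0   0   0   0   0   0 108  78  67  68   5   0   0   0   0   0   0   0
  42 122  77  85  81  25  22  21  27  25  37  56  47  27  31 263]
side insert 1274 [ 27  97  74  85  78  75 125   6   0   0   0   0   0   0  35  81  92  87
 106  69   0   0   0   0   0   0   5  81  26   0   0   0   0 125]
[-0.06601659  0.06481421] [-0.08294555  0.08285488]
at [0.5834 0.1332 0.2596] [1.80e+02 3.00e-02 5.77e+00] w 0.0305 F [-0.6  0.4 -1.7] t 12.75
tool shift m [-0.0155 -0.0094 -0.0004] rows>= 1.0
rot units [0.     0.0004 0.0041] rows>= 1.0
```

View pics/top1.png

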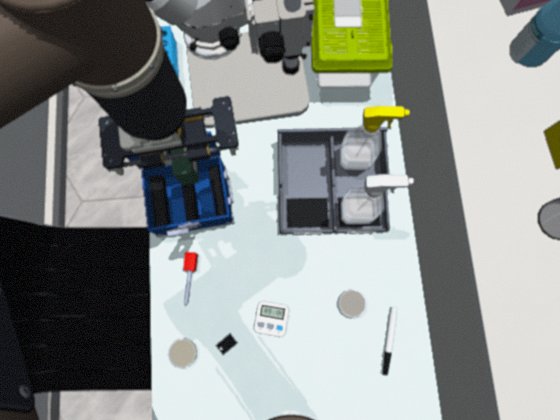

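The box hangs at (185,168) above the chest, with both bottles upright in the right bay. I'll align it to the right trough and lower in stages.

apply_moves --pt "0 -0.02 -0.0095 0 0 0 0.004" --pt "0 0 0 0 0 0 0" --pt "0 0 0 0.02 0 0 0" --pt "0 0 0 0.03 0 0 0" --pt "0 0 0 0.03 0 0 0" --pt "0 0 0 0.03 0 0 0" --pt "0 0 0 0.02 0 0 0" --pt "0 0 0 0.02 0 0 0" --pt "0 0 0 0.01 0 0 0" --pt "0 0 0 0.01 0 0 0" --pt "0 0 0 0.01 0 0 0" --pt "0 0 0 0.005 0 0 0" --pt "0 0 0 0 0 0 0"

```text
time_s: 13.88
tcp_pos: [0.5627, 0.141, 0.0739]
eef_rot: [180.0, 0.1, 5.1]
contact_force: [-0.2, 0.3, -1.5]
gripper_width: 0.0304
gripper_force: 24.3
```

apply_moves --pt "0 0 0 0.006 0 0 0" --pt "0 0 0 0.006 0 0 0" --pt "0 0 0 0.004 0 0 0" --pt "0 0 0 0.002 0 0 0" --pt "0 0 0 0.001 0 0 0" --pt "0 0 0 0 0 0 0" --pt "0 0 0 0 0 0 0"

```text
time_s: 14.47
tcp_pos: [0.5631, 0.1413, 0.058]
eef_rot: [-180.0, -0.1, 5.2]
contact_force: [-8.8, -0.6, 21.9]
gripper_width: 0.03
gripper_force: 36.0
```

The fingertips are touching the insert's top (5 + 34 = 39 mm), with the box about 4 mm above the trough floor and well inside the trough. I'll ease up 1 mm and release.

apply_moves --pt "0 0 0 -0.003 0 0 0" --pt "0 0 0 0 0 0 0" --pt "0.48 0 0 0 0 0 0" --pt "0.48 0 0 0 0 0 0" --pt "0.48 0 0 0 0 0 0" --pt "0.48 0 0 0 0 0 0" --pt "0.48 0 0 0 0 0 0" --pt "0.48 0 0 -0.01 0 0 0" --pt "0.48 0 0 -0.02 0 0 0" --pt "0.48 0 0 -0.03 0 0 0" --pt "0.48 0 0 -0.04 0 0 0" --pt "0.48 0 0 -0.04 0 0 0" --pt "0.48 0 0 -0.04 0 0 0" --pt "0.48 0 0 -0.04 0 0 0" --pt "0.48 0 0 0 0 0 0"

```text
time_s: 15.72
tcp_pos: [0.5662, 0.1419, 0.2888]
eef_rot: [-179.8, -0.8, 5.2]
contact_force: [2.1, 1.4, 1.7]
gripper_width: 0.0422
gripper_force: 0.0
```

```bash
python3 - <<'E'
from h import *
a=np.radians(5.4)
for n in("side","top"):
    c=capture(n);P=world(c);H=hsv(c);X,Y,Z=np.moveaxis(P,2,0);hue,s,v=[H[...,i] for i in range(3)]
    save(c,n+"4")
    g=(X>.5)&(X<.63)&(Y>.08)&(Y<.25)&(hue>40)&(hue<95)&(s>70)&(v<130)&(Z<.09)&(Z>.064);
    if g.any():
        r=rect(P,g);print(n,r,np.nanmedian(Z[g]))
c0=np.array([.5645,.172])
W=lambda x,y:(c0+np.array([x*np.cos(a)-y*np.sin(a),x*np.sin(a)+y*np.cos(a)])).round(4)
print("behind lid",W(.095,.01),"hasp hinge",W(-.068,0))
plan(*W(.105,.01),.30,5.4)
E
```

```text
side (array([562.8, 144.2]), array([84.2, 30.8]), 2.33, 409) 0.06710151153369492
top (array([562.2, 143.4]), array([84.7, 30.2]), 3.88, 476) 0.06621964788948237
behind lid [0.6581 0.1909] hasp hinge [0.4968 0.1656]
at [0.5635 0.1415 0.2817] [-179.87   -0.26    5.14] w 0.0424 F [-0.5 -0.5 -0.9] t 15.8167
tool shift m [ 0.1088 -0.0408 -0.0177] rows>= 3.0
rot units [-0.0015 -0.0029 -0.0029] rows>= 1.0
```

View pics/side4.png

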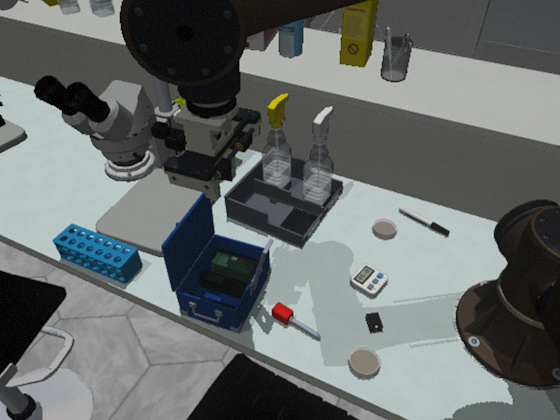

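The box stands in the trough at (233,262), with its top at about 67 mm as expected. Next I'll close the fingers, go behind the lid and tip it forward.

apply_moves --pt "0 0.02 -0.009 0 0 0 0" --pt "0 0.03 -0.013 0 0 0 0" --pt "0 0.03 -0.013 0 0 0 0" --pt "0 0.0137 -0.0057 0 0 0 -0.003" --pt "0 0 0 0 0 0 0" --pt "0 0 0 0.02 0 0 0" --pt "0 0 0 0.025 0 0 0" --pt "0 0 0 0.02 0 0 0" --pt "0 0 0 0.01 0 0 0" --pt "0 0 0 0 0 0 0" --pt "0 0 0 0 0 0 0"

```text
time_s: 16.73
tcp_pos: [0.6522, 0.1898, 0.2034]
eef_rot: [180.0, 0.1, 5.4]
contact_force: [-0.2, -0.5, -0.3]
gripper_width: 0.0001
gripper_force: 0.0
```

```bash
python3 - <<'E'
from h import *
plan(.5732,.18,.205,5.4)
c=capture("side");save(c,"side5")
E
```

```text
at [0.6522 0.1898 0.2034] [1.7996e+02 6.0000e-02 5.4100e+00] w 0.0001 F [-0.2 -0.5 -0.3] t 16.7333
tool shift m [-0.0796  0.0023 -0.0015] rows>= 2.0
rot units [0.0004 0.0006 0.0001] rows>= 1.0
```

View pics/side5.png

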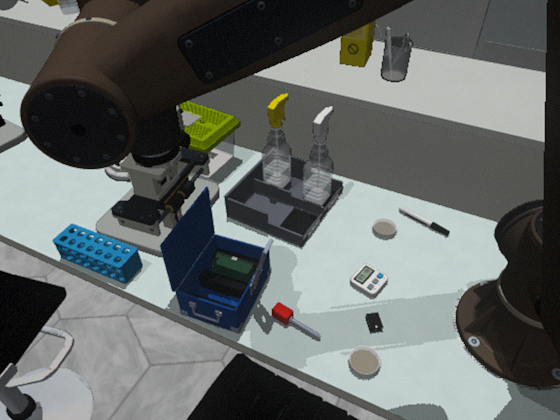

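The fingers are behind the lid. I'll push it forward, then lift clear.

apply_moves --pt "0 -0.008 0 0 0 0 0" --pt "0 -0.008 0 0 0 0 0" --pt "0 -0.008 0 0 0 0 0" --pt "0 -0.008 0 0 0 0 0" --pt "0 -0.008 0 0 0 0 0" --pt "0 -0.008 0 0 0 0 0" --pt "0 -0.008 0 0 0 0 0" --pt "0 -0.008 0 0 0 0 0" --pt "0 -0.008 0 0 0 0 0" --pt "0 -0.008 0 0 0 0 0" --pt "0 0 0 0 0 0 0" --pt "0 0 0 -0.03 0 0 0" --pt "0 0 0 -0.03 0 0 0" --pt "0 0 0 -0.02 0 0 0"

```text
time_s: 17.95
tcp_pos: [0.5735, 0.1826, 0.2862]
eef_rot: [-180.0, -0.1, 5.4]
contact_force: [1.3, 0.2, 0.9]
gripper_width: 0.0006
gripper_force: 0.0
```

```bash
cat >> h.py <<'E'
def look(name=None):
    for n in("side","top"):
        c=capture(n);P=world(c);H=hsv(c);X,Y,Z=np.moveaxis(P,2,0);hue,s,v=[H[...,i] for i in range(3)]
        if name: save(c,n+name)
        a=np.radians(5.4);cx=(X-.5645)*np.cos(a)+(Y-.172)*np.sin(a);cy=-(X-.5645)*np.sin(a)+(Y-.172)*np.cos(a)
        b=(hue>100)&(hue<130)&(s>110)&(abs(cy)<.08)&(Z<.23)&(Z>.078)
        print(n,"lid z by cx",[(round(x,2),round(float(np.nanmedian(Z[k])),4),int(k.sum())) for x in np.arange(-.06,.08,.02) if (k:=b&(abs(cx-x)<.01)).sum()>5])
        st=(cx>-.12)&(cx<.06)&(abs(cy)<.03)&(Z>.092)&(Z<.2)&(s<90)
        print("  steel",[(round(x,2),round(float(np.nanmedian(Z[k])),4),round(float(np.nanmedian(cy[k])),4),int(k.sum())) for x in np.arange(-.11,.06,.01) if (k:=st&(abs(cx-x)<.005)).sum()>5])
        r=(X>.36)&(X<.55)&(Y>.0)&(Y<.3)&((hue<8)|(hue>172))&(s>120)&(Z<.15)
        print("  red",rect(P,r&(Z>.018)), "top z",np.nanpercentile(Z[r],90).round(4))
E
python3 - <<'E'
from h import *
look()
plan(.4,.16,.3)
E
```

```text
side lid z by cx [(np.float64(-0.02), 0.1705, 460), (np.float64(0.0), 0.1514, 287), (np.float64(0.02), 0.1322, 256), (np.float64(0.04), 0.1117, 254), (np.float64(0.06), 0.0955, 165)]
  steel [(np.float64(-0.1), 0.1848, 0.0031, 82), (np.float64(-0.09), 0.1465, 0.0159, 49), (np.float64(-0.08), 0.1115, 0.0121, 51), (np.float64(-0.03), 0.1697, -0.0195, 8), (np.float64(-0.01), 0.1606, 0.0017, 6), (np.float64(-0.0), 0.1581, 0.0013, 29), (np.float64(0.01), 0.1458, 0.0007, 28), (np.float64(0.02), 0.1411, 0.0013, 38), (np.float64(0.03), 0.1517, 0.0009, 21)]
  red (array([430.3, 179.2]), array([23.4, 38.9]), 82.4, 219) top z 0.0269
top lid z by cx [(np.float64(-0.04), 0.1672, 117), (np.float64(-0.02), 0.1634, 713), (np.float64(0.0), 0.1449, 562), (np.float64(0.02), 0.1265, 522), (np.float64(0.04), 0.1079, 499), (np.float64(0.06), 0.0929, 322)]
  steel [(np.float64(-0.1), 0.1837, -0.002, 104), (np.float64(-0.09), 0.1584, -0.0092, 29), (np.float64(-0.08), 0.1166, -0.0032, 30), (np.float64(-0.01), 0.1554, -0.0013, 28), (np.float64(-0.0), 0.1564, -0.0019, 38), (np.float64(0.01), 0.1605, -0.0021, 37), (np.float64(0.02), 0.1397, -0.0024, 35)]
  red (array([464. , 171.2]), array([ 24.3, 106.6]), 82.91, 213) top z 0.027
at [0.5747 0.1833 0.2879] [-179.87   -0.37    5.44] w 0.0006 F [-0.4  0.2  0.2] t 18.05
tool shift m [-0.176   0.0066 -0.0132] rows>= 5.0
```

apply_moves --pt "0 -0.0292 0.002 0 0 0 0" --pt "0 -0.0292 0.002 0 0 0 0" --pt "0 -0.0292 0.002 0 0 0 0" --pt "0 -0.0292 0.002 0 0 0 0" --pt "0 -0.0292 0.002 0 0 0 0" --pt "0 0 0 0 0 0 0" --pt "0 0 0 0.03 0 0 0" --pt "0 0 0 0.03 0 0 0" --pt "0 0 0 0.03 0 0 0" --pt "0 0 0 0.01 0 0 0" --pt "0 0 0 0 0 0 0" --pt "0 0 0 0 0 0 0" --pt "0 0 0 0 0 0 0" --pt "0 0 0 0 0 0 0" --pt "0 0 0 0 0 0 0" --pt "0 0 0 0 0 0 0"

```text
time_s: 19.38
tcp_pos: [0.4289, 0.1591, 0.1843]
eef_rot: [-179.9, -0.1, 5.4]
contact_force: [0.2, -0.2, 0.3]
gripper_width: 0.0005
gripper_force: 0.0
```

```bash
python3 - <<'E'
from h import *
look("6")
plan(.4,.16,.3,5.4)
E
```

```text
side lid z by cx [(np.float64(-0.06), 0.0839, 377), (np.float64(-0.04), 0.0848, 381), (np.float64(-0.02), 0.0847, 433), (np.float64(0.0), 0.0847, 567), (np.float64(0.02), 0.0847, 592), (np.float64(0.04), 0.0847, 603), (np.float64(0.06), 0.084, 294)]
  steel [(np.float64(-0.08), 0.1101, 0.0161, 37), (np.float64(-0.04), 0.1033, 0.0018, 12), (np.float64(-0.03), 0.1086, 0.0003, 13), (np.float64(-0.02), 0.1103, 0.001, 12), (np.float64(-0.01), 0.1034, 0.0016, 16)]
  red (array([430. , 178.3]), array([24. , 39.4]), 80.2, 222) top z 0.0271
top lid z by cx [(np.float64(-0.06), 0.0829, 297), (np.float64(-0.04), 0.0836, 457), (np.float64(-0.02), 0.0835, 530), (np.float64(0.0), 0.0834, 594), (np.float64(0.02), 0.0833, 700), (np.float64(0.04), 0.0834, 738), (np.float64(0.06), 0.0825, 318)]
  steel [(np.float64(-0.04), 0.1025, -0.0016, 14), (np.float64(-0.03), 0.1088, -0.0009, 15), (np.float64(-0.02), 0.1082, -0.0016, 13), (np.float64(-0.01), 0.1034, -0.0015, 14)]
  red (array([0., 0.]), array([0., 0.]), 0.0, 0) top z nan
at [0.4287 0.159  0.184 ] [-1.7996e+02 -5.0000e-02  5.4100e+00] w 0.0004 F [ 0.8  0.  -1. ] t 19.4833
tool shift m [-0.0284 -0.0038 -0.116 ] rows>= 3.0
rot units [-0.0004 -0.0005  0.0001] rows>= 1.0
  return np.nanmean(a, axis, out=out, keepdims=keepdims)
```

View pics/side6.png

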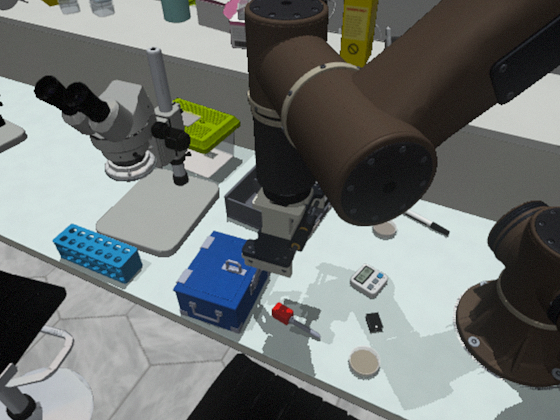

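The lid is shut, flat at 84 mm. The staple's middle is at chest x of about -25 mm, which puts the hasp hinge at about -77. I'll swing the hasp on an arc.

apply_moves --pt "0 0.008 0 -0.002 0 0 0" --pt "0 0.0075 0 -0.002 0 0 0" --pt "0 0.0075 0 -0.0015 0 0 0" --pt "0 0.0075 0 -0.0015 0 0 0" --pt "0 0.0075 0 -0.0015 0 0 0" --pt "0 0.0075 0 -0.0015 0 0 0" --pt "0 0.0075 0 0.001 0 0 0" --pt "0 0.0075 0 0.001 0 0 0" --pt "0 0.0075 0 0.001 0 0 0" --pt "0 0.0075 0 0.001 0 0 0" --pt "0 0.007 0 0.004 0 0 0" --pt "0 0.007 0 0.004 0 0 0" --pt "0 0.007 0 0.004 0 0 0" --pt "0 0.007 0 0.004 0 0 0"

```text
time_s: 20.65
tcp_pos: [0.5322, 0.1687, 0.1729]
eef_rot: [180.0, 0.0, 5.4]
contact_force: [-0.4, 0.6, 0.3]
gripper_width: 0.0007
gripper_force: 0.2
```

apply_moves --pt "0 0.005 0 0.0055 0 0 0" --pt "0 0.005 0 0.0055 0 0 0" --pt "0 0.005 0 0.0055 0 0 0" --pt "0 0.005 0 0.0055 0 0 0" --pt "0 0.0035 0 0.005 0 0 0" --pt "0 0.0035 0 0.005 0 0 0" --pt "0 0.0035 0 0.005 0 0 0" --pt "0 0.0035 0 0.005 0 0 0" --pt "0 0.002 0 0.005 0 0 0" --pt "0 0.002 0 0.005 0 0 0" --pt "0 0.002 0 0.005 0 0 0" --pt "0 0.002 0 0.005 0 0 0"

```text
time_s: 21.65
tcp_pos: [0.5736, 0.1726, 0.1111]
eef_rot: [-180.0, -0.0, 5.4]
contact_force: [0.4, -0.2, 0.7]
gripper_width: 0.0009
gripper_force: 0.1
```

```bash
python3 - <<'E' 2>/dev/null
from h import *
look("7")
plan(.5745,.173,.109,5.4)
E
```

```text
side lid z by cx [(np.float64(-0.06), 0.0838, 440), (np.float64(-0.04), 0.0847, 498), (np.float64(-0.02), 0.0847, 484), (np.float64(0.0), 0.0846, 421), (np.float64(0.02), 0.0844, 169), (np.float64(0.04), 0.0845, 170), (np.float64(0.06), 0.0839, 66)]
  steel [(np.float64(-0.04), 0.1, 0.001, 22), (np.float64(-0.03), 0.1781, -0.0028, 153), (np.float64(-0.02), 0.1815, 0.0118, 87), (np.float64(-0.01), 0.1004, 0.0016, 29), (np.float64(-0.0), 0.1064, 0.0113, 90), (np.float64(0.01), 0.099, 0.0155, 16)]
  red (array([429.6, 178.5]), array([24.1, 38.6]), 83.47, 217) top z 0.0271
top lid z by cx [(np.float64(-0.06), 0.0827, 555), (np.float64(-0.04), 0.0837, 643), (np.float64(-0.02), 0.0835, 672), (np.float64(0.0), 0.0835, 204), (np.float64(0.02), 0.0838, 94), (np.float64(0.04), 0.0836, 139), (np.float64(0.06), 0.0828, 37)]
  steel [(np.float64(-0.04), 0.1027, -0.0019, 15), (np.float64(-0.03), 0.1782, -0.0072, 157), (np.float64(-0.02), 0.1803, -0.0017, 243), (np.float64(-0.01), 0.1981, -0.02, 34), (np.float64(-0.0), 0.1802, -0.0228, 47), (np.float64(0.01), 0.1797, -0.0241, 32), (np.float64(0.02), 0.1797, -0.0256, 28)]
  red (array([429.3, 175.4]), array([23.8, 37.2]), 81.36, 208) top z 0.0264
at [0.5732 0.1724 0.1105] [1.7997e+02 7.0000e-02 5.4000e+00] w 0.0008 F [-1.5  0.7  0.2] t 21.75
tool shift m [ 0.0013 -0.0005  0.0015] rows>= 1.0
rot units [ 0.0004  0.0008 -0.    ] rows>= 1.0
```

View pics/side7.png

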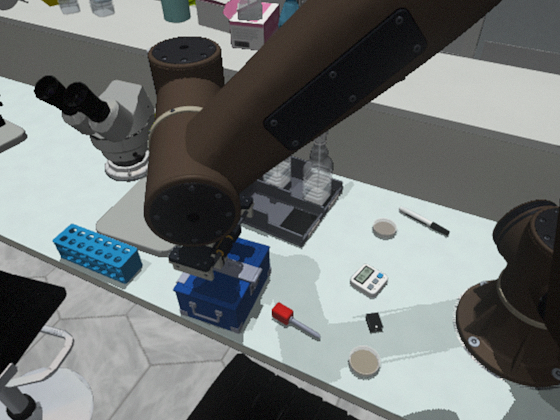

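The strap now lies over the lid at (240,270), under the fingers. I'll press it down lightly.

apply_moves --pt "0 0 0 0.001 0 0 0" --pt "0 0 0 0.001 0 0 0" --pt "0 0 0 0.001 0 0 0" --pt "0 0 0 0.001 0 0 0" --pt "0 0 0 0 0 0 0"

```text
time_s: 22.17
tcp_pos: [0.5735, 0.1727, 0.1083]
eef_rot: [-180.0, -0.0, 5.4]
contact_force: [-0.8, -0.0, 3.5]
gripper_width: 0.0006
gripper_force: 1.7
```

apply_moves --pt "0 0 0 0.001 0 0 0" --pt "0 0 0 0 0 0 0" --pt "0 0 0 -0.01 0 0 0" --pt "0 0 0 -0.03 0 0 0" --pt "0 0 0 -0.04 0 0 0" --pt "0 0 0 -0.04 0 0 0" --pt "1 0 0 -0.03 0 0 0" --pt "1 0 0 -0.02 0 0 0" --pt "1 0 0 0 0 0 0"

```text
time_s: 22.92
tcp_pos: [0.5754, 0.1733, 0.2829]
eef_rot: [-179.8, -0.5, 5.4]
contact_force: [1.3, -0.9, 0.2]
gripper_width: 0.0151
gripper_force: 0.0
```

```bash
python3 - <<'E' 2>/dev/null
from h import *
look("8")
for n in("side","top"):
    c=capture(n);P=world(c);H=hsv(c);X,Y,Z=np.moveaxis(P,2,0);hue,s,v=[H[...,i] for i in range(3)]
    r=(X>.36)&(X<.5)&(Y>.1)&(Y<.26)&((hue<8)|(hue>172))&(s>100)&(Z<.05)
    q=P[r&(Z>.02)][:,:2]
    sh=(X>.3)&(X<.41)&(Y>.1)&(Y<.26)&(Z>.009)&(Z<.022)&~r
    w=P[sh][:,:2];
    vx,vy,x0,y0=cv2.fitLine((w*1000).astype(np.float32),cv2.DIST_HUBER,0,.01,.01).ravel()
    g=q.mean(0);t=w[w[:,0].argmin()]
    print(n,"grip",g.round(4),"shaft n",len(w),np.degrees(np.arctan2(vy,vx)).round(1),"line y at grip",((y0+(g[0]*1000-x0)*vy/vx)/1000).round(4),"tip",t.round(3),"grip->tip deg",np.degrees(np.arctan2(*(t-g)[::-1])).round(1))
plan(.430,.177,.15,-8)
E
```

```text
side lid z by cx [(np.float64(-0.06), 0.0838, 444), (np.float64(-0.04), 0.0846, 483), (np.float64(-0.02), 0.0846, 477), (np.float64(0.0), 0.0848, 470), (np.float64(0.02), 0.0847, 459), (np.float64(0.04), 0.0847, 571), (np.float64(0.06), 0.0841, 293)]
  steel [(np.float64(-0.07), 0.0928, 0.0013, 10), (np.float64(-0.04), 0.1005, 0.0011, 18), (np.float64(-0.03), 0.1088, 0.0004, 15), (np.float64(-0.02), 0.1093, 0.0002, 12), (np.float64(-0.01), 0.1034, 0.0011, 21), (np.float64(0.03), 0.093, 0.0046, 16)]
  red (array([430.2, 178.9]), array([23.7, 39.2]), 80.04, 224) top z 0.027
top lid z by cx [(np.float64(-0.06), 0.0827, 545), (np.float64(-0.04), 0.0836, 603), (np.float64(-0.02), 0.0834, 589), (np.float64(0.0), 0.0834, 584), (np.float64(0.02), 0.0832, 575), (np.float64(0.04), 0.0833, 728), (np.float64(0.06), 0.0827, 285)]
  steel [(np.float64(-0.04), 0.1028, -0.0017, 13), (np.float64(-0.03), 0.1083, -0.0012, 17), (np.float64(-0.02), 0.1089, -0.0004, 17), (np.float64(-0.01), 0.1049, -0.0018, 11), (np.float64(0.03), 0.0925, -0.0041, 9)]
  red (array([429.6, 175.2]), array([23.6, 37.7]), 82.29, 212) top z 0.0266
side grip [0.4297 0.1794] shaft n 166 -9.7 line y at grip 0.1774 tip [0.343 0.191] grip->tip deg 172.7
top grip [0.4295 0.175 ] shaft n 147 -9.6 line y at grip 0.1753 tip [0.342 0.19 ] grip->tip deg 170.0
at [0.5728 0.1724 0.2757] [1.7999e+02 8.0000e-02 5.4000e+00] w 0.0308 F [-0.6  0.  -0.5] t 23.1167
tool shift m [-0.1415 -0.0181  0.1259] rows>= 5.0
rot units [0.0003 0.0008 0.1489] rows>= 2.0
```

View pics/top8.png

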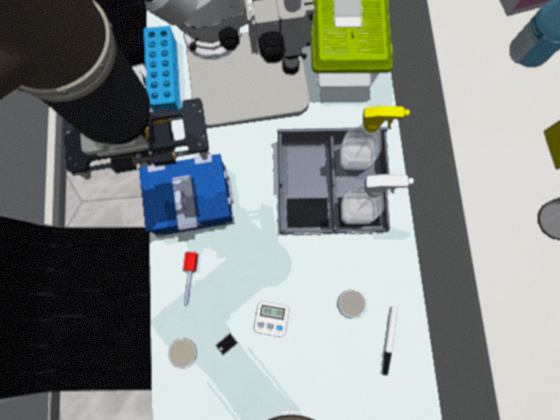

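Hasp lies down over the staple at (183,195), and the pin is unmoved at (190,262). I'll go above the pin.

apply_moves --pt "1 0 0 0 0 0 0.0556" --pt "1 0 0 0 0 0 0.0556" --pt "1 0 0 0 0 0 0.0556" --pt "1 -0.0294 0.0038 0 0 0 0" --pt "1 -0.0294 0.0038 0 0 0 0" --pt "1 -0.0294 0.0038 0 0 0 0" --pt "1 -0.0294 0.0038 0 0 0 0" --pt "1 -0.0294 0.004 0 0 0 0" --pt "0.7 0 0 0.03 0 0 0" --pt "0.7 0 0 0.04 0 0 0" --pt "0.7 0 0 0.04 0 0 0" --pt "0.7 0 0 0.03 0 0 0" --pt "0.7 0 0 0.02 0 0 0" --pt "0.7 0 0 0 0 0 0" --pt "0.7 0 0 0 0 0 0"

```text
time_s: 24.37
tcp_pos: [0.4246, 0.1773, 0.1155]
eef_rot: [179.8, 0.1, -9.6]
contact_force: [0.1, 0.5, 0.5]
gripper_width: 0.0616
gripper_force: 0.0
```

```bash
python3 - <<'E' 2>/dev/null
from h import *
plan(.4248,.178,.023,-9.6)
c=capture("side");P=world(c);H=hsv(c);X,Y,Z=np.moveaxis(P,2,0);hue,s,v=[H[...,i] for i in range(3)];save(c,"side9")
r=(X>.36)&(X<.5)&(Y>.05)&(Y<.3)&((hue<8)|(hue>172))&(s>100)&(Z<.05)&(Z>.02);print(rect(P,r),P[r].mean(0))
E
```

```text
at [0.4246 0.1773 0.1155] [ 1.7979e+02  1.2000e-01 -9.5900e+00] w 0.0616 F [0.1 0.5 0.5] t 24.3667
tool shift m [ 0.0003 -0.001   0.0925] rows>= 3.0
rot units [0.0023 0.0014 0.0001] rows>= 1.0
(array([427.5, 178.6]), array([24.6, 34.6]), 79.64, 186) [0.42780218 0.18013831 0.02534063]
```

Pin is still in place. I'll descend and grip.

apply_moves --pt "0.7 0 0 0.02 0 0 0" --pt "0.7 0 0 0.03 0 0 0" --pt "0.7 0 0 0.02 0 0 0" --pt "0.7 0 0 0.01 0 0 0" --pt "0.7 0 0 0.008 0 0 0" --pt "0.7 0 0 0.0045 0 0 0" --pt "0.7 0 0 0 0 0 0" --pt "0 0 0 0 0 0 0" --pt "0 0 0 0 0 0 0" --pt "0 0 0 0 0 0 0" --pt "0 0 0 0 0 0 0" --pt "0 0 0 0 0 0 0" --pt "0 0 0 0 0 0 0" --pt "0 0 0 0 0 0 0" --pt "0 0 0 0 0 0 0" --pt "0 0 0 0 0 0 0" --newtons 30

```text
time_s: 25.75
tcp_pos: [0.4253, 0.1782, 0.0243]
eef_rot: [-180.0, -0.0, -9.6]
contact_force: [-2.2, -0.4, 5.7]
gripper_width: 0.0257
gripper_force: 30.0
```

apply_moves --pt "0 0 0 -0.01 0 0 0" --pt "0 0 0 -0.025 0 0 0" --pt "0 0 0 -0.035 0 0 0" --pt "0 0 0 -0.035 0 0 0" --pt "0 0 0 -0.03 0 0 0" --pt "0 0 0 -0.02 0 0 0" --pt "0 0.0244 0.01835 0 0 0 0" --pt "0 0.0244 0.01835 0 0 0 0" --pt "0 0.0244 0.01835 0 0 0 0" --pt "0 0.0244 0.01835 0 0 0 0" --pt "0 0.0244 0.01835 0 0 0 0" --pt "0 0.0244 0.01835 0 0 0 0" --pt "0 0 0 0 0 0 0"

```text
time_s: 26.83
tcp_pos: [0.5537, 0.0422, 0.1782]
eef_rot: [179.9, 0.0, -9.8]
contact_force: [1.5, -0.5, -1.0]
gripper_width: 0.0259
gripper_force: 30.0
```

apply_moves --pt "0 0 0 0 0 0 0.0694" --pt "0 0 0 0 0 0 0.0694" --pt "0 0 0 0 0 0 0.0694" --pt "0 0 0 0 0 0 0.0694" --pt "0 0 0 0 0 0 0.0694" --pt "0 0 0 0 0 0 0.0694" --pt "0 0 0 0 0 0 0.0694" --pt "0 0 0 0 0 0 0.0694" --pt "0 0 0 0 0 0 0.0694" --pt "0 0 0 0 0 0 0.0694" --pt "0 0 0 0 0 0 0.0694" --pt "0 0 0 0 0 0 0.0694" --pt "0 0 0 0 0 0 0" --pt "0 0 0 0 0 0 0"

```text
time_s: 28.0
tcp_pos: [0.551, 0.0452, 0.1787]
eef_rot: [180.0, -0.0, -84.4]
contact_force: [-0.2, 0.1, 0.9]
gripper_width: 0.0257
gripper_force: 30.0
```

```bash
cat > pin.py <<'E'
from h import *
import sys
a=np.radians(5.4);c0=np.array([.5645,.172])
s=get_state();d=s["tcp_pos"][:2]-c0
print("tcp chest",(d@[np.cos(a),np.sin(a)]).round(4),(d@[-np.sin(a),np.cos(a)]).round(4),s["tcp_pos"][2].round(4),s["eef_rot"].round(2))
for n in("side","top"):
    c=capture(n);P=world(c);H=hsv(c);X,Y,Z=np.moveaxis(P,2,0);hue,sa,v=[H[...,i] for i in range(3)];save(c,n+sys.argv[1])
    cx=(X-c0[0])*np.cos(a)+(Y-c0[1])*np.sin(a);cy=-(X-c0[0])*np.sin(a)+(Y-c0[1])*np.cos(a)
    za=s["tcp_pos"][2]-.015
    m=(abs(cx+.025)<.03)&(cy>-.115)&(cy<-.02)&(abs(Z-za)<.02)&(sa<110)
    for y in np.arange(-.115,-.02,.01):
        k=m&(abs(cy-y)<.005)
        if k.sum()>3: print(n,round(y,3),k.sum(),"x",np.nanmedian(cx[k]).round(4),"z",np.nanmedian(Z[k]).round(4),np.nanmax(Z[k]).round(4))
    st=(abs(cx+.025)<.025)&(abs(cy)<.01)&(Z>.096)&(Z<.12)&(sa<110)
    print("staple x",np.nanpercentile(cx[st],[3,97]).round(4),"y",np.nanmedian(cy[st]).round(4),"z",np.nanmax(Z[st]).round(4))
E
python3 pin.py 10
```

```text
tcp chest -0.0254 -0.1249 0.1787 [179.97  -0.   -84.36]
side -0.115 77 x -0.0257 z 0.1717 0.1836
side -0.105 27 x -0.0292 z 0.1677 0.171
side -0.095 19 x -0.028 z 0.1669 0.1689
side -0.085 19 x -0.0283 z 0.1666 0.1694
side -0.075 18 x -0.0289 z 0.1673 0.1689
side -0.065 21 x -0.0282 z 0.1674 0.1698
side -0.055 19 x -0.0286 z 0.1664 0.1702
side -0.045 20 x -0.028 z 0.1661 0.1691
staple x [-0.0392 -0.0084] y 0.0007 z 0.1118
top -0.075 20 x -0.0291 z 0.166 0.1691
top -0.065 28 x -0.0281 z 0.1661 0.168
top -0.055 29 x -0.029 z 0.1663 0.1683
top -0.045 18 x -0.028 z 0.1659 0.1704
staple x [-0.0401 -0.0087] y -0.001 z 0.1114
```

View pics/side10.png

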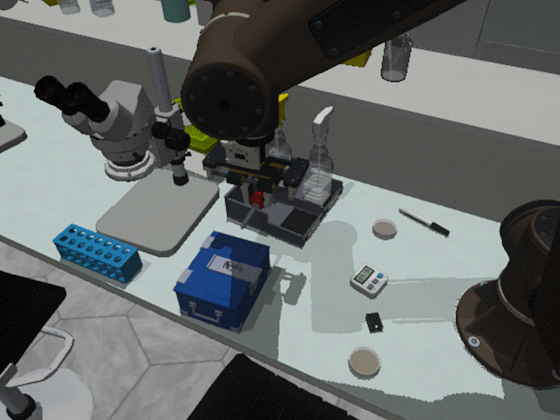

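The pin is level and parallel to the chest's y axis, sitting 4.5 mm short in x against the staple's middle. I'll correct that and lower to insertion height.

apply_moves --pt "0 0 -0.0045 0.01 0 0 0" --pt "0 0 0 0.02 0 0 0" --pt "0 0 0 0.02 0 0 0" --pt "0 0 0 0.01 0 0 0" --pt "0 0 0 0.006 0 0 0" --pt "0 0 0 0 0 0 0" --pt "0 0 0 0 0 0 0"

```text
time_s: 28.68
tcp_pos: [0.5561, 0.0456, 0.1132]
eef_rot: [180.0, -0.0, -84.5]
contact_force: [0.3, 0.3, -0.5]
gripper_width: 0.0254
gripper_force: 30.0
```

```bash
python3 pin.py 11
```

```text
tcp chest -0.0203 -0.125 0.1132 [ 1.800e+02 -2.000e-02 -8.452e+01]
side -0.115 68 x -0.0352 z 0.107 0.1174
side -0.105 24 x -0.023 z 0.1015 0.1068
side -0.095 17 x -0.0241 z 0.1003 0.1043
side -0.085 43 x -0.0248 z 0.0847 0.1047
side -0.075 22 x -0.0229 z 0.1009 0.1043
side -0.065 20 x -0.0219 z 0.1016 0.1032
side -0.055 20 x -0.023 z 0.1015 0.1033
side -0.045 19 x -0.0226 z 0.0999 0.1035
staple x [-0.0393 -0.0081] y 0.0008 z 0.1128
top -0.075 20 x -0.0231 z 0.1008 0.1041
top -0.065 28 x -0.0226 z 0.1012 0.105
top -0.055 29 x -0.0223 z 0.1002 0.1044
top -0.045 17 x -0.0219 z 0.0997 0.1033
staple x [-0.0394 -0.0088] y -0.001 z 0.1119
```

apply_moves --pt "0 -0.01 0.001 0 0 0 0" --pt "0 -0.01 0 0 0 0 0" --pt "0 -0.01 0 0 0 0 0" --pt "0 -0.01 0 0 0 0 0" --pt "0 -0.01 0 0 0 0 0" --pt "0 -0.01 0 0 0 0 0" --pt "0 -0.01 0 0 0 0 0" --pt "0 -0.01 0 0 0 0 0" --pt "0 -0.004 0 0 0 0 0" --pt "0 0 0 0 0 0 0"

```text
time_s: 29.62
tcp_pos: [0.5467, 0.1303, 0.113]
eef_rot: [-180.0, 0.0, -84.5]
contact_force: [0.3, -0.3, -0.5]
gripper_width: 0.0258
gripper_force: 30.0
```

```bash
python3 pin.py 12 | head -1; python3 -c "
from h import *
s=get_state();print(s['contact_force'],s['gripper_width'])"
```

```text
tcp chest -0.0216 -0.0399 0.113 [-179.99    0.    -84.48]
[ 0.48934341  0.77306109 -0.75072426] 0.02574913482850174
  return np.nanmean(a, axis, out=out, keepdims=keepdims)
  return np.nanmean(a, axis, out=out, keepdims=keepdims)
Traceback (most recent call last):
  File "pin.py", line 15, in <module>
    print("staple x",np.nanpercentile(cx[st],[3,97]).round(4),"y",np.nanmedian(cy[st]).round(4),"z",np.nanmax(Z[st]).round(4))
                                                                                                    ~~~~~~~~~^^^^^^^
ValueError: zero-size array to reduction operation fmax which has no identity
```

View pics/side12.png

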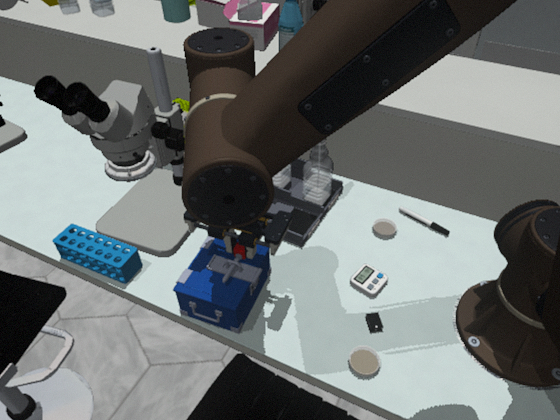

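The shaft is through the loop at (235,265) with no force. I'll push fully home and lower slightly onto the strap.

apply_moves --pt "0 -0.003 0 0 0 0 0" --pt "0 -0.002 0 0 0 0 0" --pt "0 -0.001 0 0 0 0 0" --pt "0 -0.001 0 0 0 0 0" --pt "0 0 0 0 0 0 0"

```text
time_s: 30.13
tcp_pos: [0.5461, 0.1361, 0.1131]
eef_rot: [-180.0, 0.0, -84.6]
contact_force: [-0.3, -0.2, -1.4]
gripper_width: 0.0258
gripper_force: 30.0
```

apply_moves --pt "0 0 0 0.001 0 0 0" --pt "0 0 0 0.0015 0 0 0" --pt "0 0 0 0 0 0 0" --pt "0 -0.001 0 0 0 0 0" --pt "0 -0.001 0 0 0 0 0" --pt "0 -0.001 0 0 0 0 0" --pt "0 0 0 0 0 0 0"

```text
time_s: 30.72
tcp_pos: [0.5459, 0.1381, 0.1106]
eef_rot: [180.0, -0.1, -84.5]
contact_force: [2.6, -5.1, -2.1]
gripper_width: 0.0258
gripper_force: 30.0
```

The grip has met the strap (5 N). I'll release and retreat up and away.

apply_moves --pt "0 0.0005 0 0 0 0 0" --pt "0.6 0 0 0 0 0 0" --pt "0.6 0 0 0 0 0 0" --pt "0.6 0 0 0 0 0 0" --pt "0.6 0 0 0 0 0 0" --pt "0.6 0 0 0 0 0 0" --pt "0.6 0 0 -0.01 0 0 0" --pt "0.6 0 0 -0.02 0 0 0" --pt "0.6 0 0 -0.035 0 0 0" --pt "0.6 0 0 -0.035 0 0 0" --pt "0.6 0 0 -0.035 0 0 0" --pt "0.6 0 0 -0.035 0 0 0" --pt "0.6 -0.03 0.01 0 0 0 0" --pt "0.6 -0.04 0.01 0 0 0 0" --pt "0.6 -0.04 0.01 0 0 0 0" --pt "0.6 -0.04 0.01 0 0 0 0" --pt "0.6 0 0 0 0 0 0" --pt "0.6 0 0 0 0 0 0"

```text
time_s: 32.22
tcp_pos: [0.4909, 0.286, 0.2812]
eef_rot: [-180.0, 0.0, -84.3]
contact_force: [0.1, -0.6, 0.2]
gripper_width: 0.0527
gripper_force: 0.0
```

```bash
python3 - <<'E' 2>/dev/null
from h import *
s=get_state();print(s["tcp_pos"],s["contact_force"])
a=np.radians(5.4);c0=np.array([.5645,.172]);im=[]
for n in("side","top"):
    c=capture(n);P=world(c);H=hsv(c);X,Y,Z=np.moveaxis(P,2,0);hue,sa,v=[H[...,i] for i in range(3)]
    im.append(cv2.resize(c["frame"][120:330,120:420,::-1],None,fx=1.33,fy=1.9,interpolation=cv2.INTER_CUBIC))
    cx=(X-c0[0])*np.cos(a)+(Y-c0[1])*np.sin(a);cy=-(X-c0[0])*np.sin(a)+(Y-c0[1])*np.cos(a)
    m=(abs(cx+.024)<.009)&(cy>-.09)&(cy<.09)&(Z>.088)&(Z<.13)
    print(n,[(round(y,3),int(k.sum()),np.nanmedian(cx[k]).round(4),np.nanmedian(Z[k]).round(4)) for y in np.arange(-.07,.07,.01) if (k:=m&(abs(cy-y)<.005)).sum()>3])
    r=m&((hue<8)|(hue>172))&(sa>120);print("red cy",np.nanpercentile(cy[r],[2,98]).round(4))
    b=(hue>100)&(hue<130)&(sa>110)&(abs(cy)<.08)&(Z<.13)&(Z>.078);print("lid",np.nanpercentile(Z[b],[5,50,95]).round(4))
cv2.imwrite("pics/fin.png",np.hstack(im))
E
```

```text
[0.49091568 0.28601786 0.28124246] [ 0.08615709 -0.60132292  0.18649347]
side [(np.float64(-0.02), 10, np.float64(-0.0324), np.float64(0.1058)), (np.float64(0.01), 12, np.float64(-0.0285), np.float64(0.0892)), (np.float64(0.02), 24, np.float64(-0.0261), np.float64(0.0984)), (np.float64(0.03), 27, np.float64(-0.0256), np.float64(0.0985)), (np.float64(0.04), 23, np.float64(-0.0252), np.float64(0.0981)), (np.float64(0.05), 11, np.float64(-0.0249), np.float64(0.0985))]
red cy [-0.0264 -0.0189]
lid [0.0822 0.0844 0.0866]
top [(np.float64(-0.06), 29, np.float64(-0.0244), np.float64(0.106)), (np.float64(-0.05), 47, np.float64(-0.0241), np.float64(0.109)), (np.float64(-0.04), 44, np.float64(-0.0243), np.float64(0.1092)), (np.float64(-0.03), 47, np.float64(-0.0241), np.float64(0.1092)), (np.float64(-0.02), 34, np.float64(-0.0245), np.float64(0.1078)), (np.float64(-0.01), 31, np.float64(-0.0258), np.float64(0.0962)), (np.float64(0.0), 38, np.float64(-0.0237), np.float64(0.1081)), (np.float64(0.01), 33, np.float64(-0.025), np.float64(0.0962)), (np.float64(0.02), 30, np.float64(-0.0251), np.float64(0.0971)), (np.float64(0.03), 26, np.float64(-0.026), np.float64(0.0976)), (np.float64(0.04), 24, np.float64(-0.0259), np.float64(0.0981)), (np.float64(0.05), 9, np.float64(-0.0252), np.float64(0.0959))]
red cy [-0.0584 -0.0221]
lid [0.0807 0.0833 0.0859]
```

View pics/fin.png

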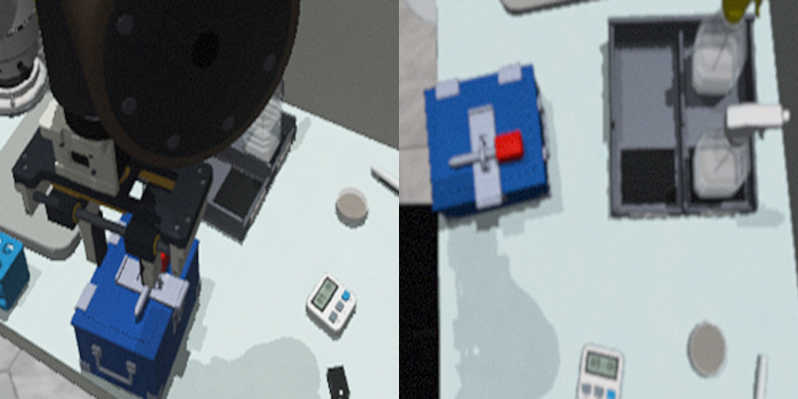

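The pin is through the loop with its tip about 52 mm past the staple, the lid is at 84 mm, the hasp is down and both bottles stand upright. The robot is clear, so I'm handing in.

```bash
python3 -c "
from plant import close_job
print(close_job())"
```

```text
the job is handed in; nothing more can be done
None
```

The one slide box present is packed on edge in the chest, the lid is shut, the hasp is down with the pin fully through the staple, and both bottles stand upright in the rack's right bay; the job is handed in, but no verdict was returned.

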